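# Click the foot onto a desk screen's neck

### The job

The screen lies face down on the desk with the flat stub of its telescopic neck sticking out. Slide the loose blue foot along the desk, without lifting it off, onto the stub and push it fully home so that the orange spring button goes under its top wall and pops up through its hole. Push gently, never hard, and leave the other things on the desk where they are.

Things in the scene. Friction and masses are not known exactly. Their poses are not given: they have to be found in the camera images.
- neck_zero (a point): Point fixed to the fixed screen, 15 mm above the desk: where the middle of its neck's black collar face (110 mm wide, 38 high) would be with the telescopic neck fully in. The neck is drawn out 0 to 25 mm along this frame's -x (differs each time, not told), so the collar face is that much farther out; it is stiff and does not give way. y across, z up; the screen (250 x 400 mm) lies on +x.
- foot_center (a point): Centre of the loose foot, a blue flat steel tube lying on the desk, hole up, about 0.55 kg: 120 mm long (x), 96 wide (y), 31 high (z up), too wide for most grippers. Open mouth at +x, flat closed end wall at -x, each 60 mm from the centre. Fully home, its mouth meets the collar. It starts up to 40 mm beside the stub's line and turned up to 0.35 rad from it.
- foot_mouth (a point): Middle of the foot's open mouth, 15 mm above the desk; axes as the foot's. Bore 84 x 22 mm (1.5 mm clearance all round the stub); side walls 6 mm, bottom 4, top 5 thick. It starts 15 to 105 mm short of the stub's tip. The stub: aluminium, 75 mm long from the collar's face, 81 wide, 19 high (5.5 to 24.5 mm above the desk); its last 25 mm taper in plan to 54 mm wide.
- foot_hole (a point): Middle of the hole in the foot's top wall, at its upper side (31 mm above the desk), 27.8 mm behind the mouth; axes as the foot's. 19.6 mm long (x), 26 mm wide.
- button (a joint): How far the stub's orange button is pressed, m: 0 = up (8 mm over the stub), 0.0095 = down. 3 N spring up, 11 N flush. Its 30 degree ramp ends 39 mm, its upright back 20 mm from the collar. The mouth rides up the ramp: a first resistance (10 to 20 N push), not home. The button stays down, then pops up in the last 2 mm before the mouth meets the collar, a hard stop.
- tape_roll: Roll of tape lying flat, bystander: 84 mm across, 24 mm high; origin at the centre of its underside.
- mug: White mug, bystander: 76 mm across, 90 mm high; origin at the centre of its underside.
- screwdriver: Screwdriver lying on the desk, bystander.
- screw_tray: Green two-part screw tray, bystander: 110 x 80 x 25 mm; origin at the centre of its underside.
- mouse: Black computer mouse, bystander: 100 x 60 mm, 32 mm high; origin at the centre of its underside.
There are look-alikes about, which are no part of the job. Of the things that look like the part that bears foot_center, take the one that is nearest to the robot's base at the start.

How it is judged (in metres and radians):
On the way:
1. the foot's mouth has slid over the stub and holds the button down (value of joint button above 0.004 m and x of foot_mouth in the frame of neck_zero above -0.07 m and y of foot_mouth in the frame of neck_zero between -0.005 and 0.005 m), for 0.05 s.
At the end, for the whole second after the job is handed in: The foot is home on the stub (its mouth no more than 30 mm out from neck_zero, which covers the neck's 25 mm), in line with it (4 mm, 0.06 rad), lying level, and the button stands up through its hole (less than 2 mm pressed) (x of foot_mouth in the frame of neck_zero between -0.03 and 0.003 m and y of foot_mouth in the frame of neck_zero between -0.004 and 0.004 m and angle between the x axis of foot_center and the x axis of neck_zero, either way round below 0.06 rad and angle between foot_center's own z axis and vertical below 0.05 rad and value of joint button below 0.002 m); the robot touches nothing.
It fails at once if the foot is lifted off the desk (more than 15 mm) or tipped up (height (world z) of foot_center above 0.0305 m or angle between foot_center's own z axis and vertical above 0.2 rad).
It fails at once if the foot is pushed hard: more than 40 N on it (contact force between the arm and foot above 40 N).
It fails at once if the foot is pushed hard: more than 40 N on it (contact force between the fingers and foot above 40 N).
It fails at once if a bystander is moved more than 20 mm (distance of any of tape_roll, mug, screwdriver, screw_tray, mouse from where it was at the start of the episode above 0.02 m).
It also fails if it takes over 61 s, if anything falls off the work surface, if the arm or the gripper's body presses on something with over 40 N, if the wrist force passes 120 N, or if a joint passes its speed limit or range.

### The arm

A 6-joint arm with a two-finger parallel gripper is mounted at the origin on the work surface. World frame = base frame: x ahead of the robot, y to its left, z up, the work surface at z = 0. Lengths are in m, angles in degrees, forces in N, time in s.
With the tool pointing down it reaches from about 0.4 to 0.825 m from the base axis. Payload 7 kg.
Tool frame: the origin (TCP) lies at the very end of the fingers, on their centre line; the grasp point (between the pads) lies 19 mm behind it (r.hold_point_z is the distance from the TCP to the grasp point, in m); x points along the fingers, y is the direction in which the jaws open and shut, and the axes are right-handed (so a half turn about x gives the same grasp; the last joint's range is limited). The gripper opens to 88 mm and grips with 3 to 60 N. Pads are 19 mm wide; open, the fingers measure 130 mm over their backs; the gripper's body (78 mm by 193 mm) begins 47 mm behind the grasp point.
Start: joints at [83.085, 20.546, 0.682, 0, -70.136, -16.507], TCP at [0.268, 0.619, 0.227] pointing down, gripper open.
Joint ranges: [-176.03, 176.03], [-82.01, 121.73], [-58.28, 71.71], [-173.87, 95.51], [-174.79, -0.11], [-173.66, 173.66]. Speed limits (degrees/s): [136.94, 136.94, 172.46, 180, 180, 180].

### API

Orientations are given as [roll, pitch, yaw] about the fixed x, y, z axes, in that order (R = Rz(yaw) Ry(pitch) Rx(roll)).
In Python, from plant import r gives the robot as it stands. The module is installed in compiled form; this text tells all that it offers.
- The arm moves only by the shell command python3 -m creep 'ROWS' [FORCE]. ROWS is JSON, a list of rows, each a list of 7 numbers: the turn, a rotation vector about the tool's x, y, z in rad, then the shift along the tool's x, y, z in cm, then the opening in per cent of the stroke, from 0 (shut) to 100 (fully open). In form: [[rx, ry, rz, x, y, z, fingers], ...]. A call has 1 to 8 rows; each row shifts and turns the commanded pose from where the row before left it, along the tool's axes as they then stand; what a row does not reach is not made up. A row lasts 1/10 s, in which the tool goes at most 50 mm and 8.59 degrees, less where a joint would pass 70% of its speed; a pose out of reach is approached as far as the arm can. A call is refused whole if a number of a shift passes 5 or a number of a turn 0.15, either way. A call with a gripper value outside its range is refused whole. The fingers move at their own pace and stop on an object; FORCE is the grip in N (left out, the last holds). Time passes only in rows, so rows that do not move let the fingers close. It gives the time, the measured TCP pose, the force and the opening at its end, in the units of the state.
- r.get_state(): the state, without advancing time (a new reading comes with each control period).
- r.capture(name): name is "scene" or "side" or "wrist"; returns (picture, depth): 400x640x3 uint8, blue, green, red; 400x640 float32, m along the optical axis (not along the pixel's ray), 0 where there is no reading.
- r.camera_info(name): a dict with "fovy" (degrees; the focal length in pixels is half the picture's height over the tangent of half this angle, whatever the lens; pixels are square), "cx", "cy" (the principal point, pixels), "camera_from_world" (4x4, takes a point from world to camera coordinates). Camera axes: x right, y down, z forward; pixel columns grow to the right and rows downward; lengths in m; the calibration is good to about 2 mm. A picture is of the moment at which its call begins: read the wrist's pose just before it. camera_info takes no time and is no camera call; for the wrist camera it gives the pose at the moment of the call.
- r.close_job(): hands the job in, once; it reports no verdict.
Trained networks look in the newest picture that a camera, given by its name, has taken for a name from the list of things; names that differ only in an ending like _2 or _b are one class to them, and where a whole thing is asked for, a point or a joint stands for the part that bears it (a point fixed in the world has none). Each returns a list of dicts, best first, with "score" (0 to 1); they miss things now and then, are a little off and sometimes report something else, mostly with a low value. They report only what shows in the picture. A call takes as long as a camera call. They do not tell look-alikes from the thing itself.
- r.look_for(query, camera): "rect" ([left, top, right, bottom] in pixels, round what is visible of it).
- r.masks_of(query, camera): "pixels" (400x640 bool, what is visible of it) and "rect" ([left, top, right, bottom] in pixels, round what is visible of it).
The state is a dict: "time_s": time; "joints": joint angles; "qd": joint speeds; "joint_torque": joint torques, N m; "tcp_pos": TCP position; "eef_rot": TCP orientation; "contact_force": force on the tool from outside, world axes, zero at the start; "moment": the same for the moment, N m; "gripper_width": finger opening in m.
Only numpy, scipy, OpenCV 4.12 (cv2) and the standard library are available. Lean on these libraries where they do the work, as an engineer would, in place of code of your own. Each camera call takes 0.05 s, during which the arm holds its last target. There are 200 camera calls.

## Working session

There is one attempt and no reset: what is moved stays moved. The work goes in short steps, Python scripts to look and compute and a shell command to move; the robot and the scene stay as the last step left them, time stands still between calls to the robot, and variables do not carry over. Pictures are saved under pics/ and viewed, about 8 in all and at most 12, crops included, and the job is handed in when it is done.

```bash
mkdir -p pics
cat > h.py <<'E'
import numpy as np, cv2
from plant import r
def pts(cam, depth, info):
    f=200/np.tan(np.radians(info["fovy"])/2)
    v,u=np.mgrid[0:400,0:640]
    P=np.stack([(u-info["cx"])*depth/f,(v-info["cy"])*depth/f,depth,np.ones_like(depth)],-1)
    W=P@np.linalg.inv(np.array(info["camera_from_world"])).T
    W=W[...,:3]; W[depth<=0]=np.nan
    return W
def look(cam):
    info=r.camera_info(cam); im,d=r.capture(cam); return im,pts(cam,d,info)
E
python3 - <<'E'
from h import *
np.set_printoptions(precision=3,suppress=True)
ims=[]
for c in ["scene","side"]:
    im,W=look(c); ims.append(im)
    cv2.imwrite(f"pics/{c}0.png",im)
    i=r.camera_info(c); print(c,i["fovy"],np.linalg.inv(i["camera_from_world"])[:3,3])
    for q in ["foot_center","button","tape_roll","mug","screwdriver","screw_tray","mouse"]:
        for m in r.masks_of(q,c)[:3]:
            if m["score"]>.2:
                p=W[m["pixels"]]; print(q,round(m["score"],2),m["rect"],np.nanmedian(p,0),np.nanpercentile(p,2,0),np.nanpercentile(p,98,0))
print(r.get_state())
E
```

```text
scene 57.20598321923875 [ 1.194 -0.167  0.647]
foot_center 0.84 [297.5, 238.3, 364.4, 304.0] [0.78  0.037 0.033] [ 0.719 -0.025  0.006] [0.835 0.106 0.036]
foot_center 0.57 [259.5, 173.6, 318.8, 218.5] [0.53  0.036 0.033] [ 0.465 -0.026  0.005] [0.583 0.108 0.036]
foot_center 0.47 [335.2, 136.8, 369.4, 161.7] [0.406 0.28  0.027] [0.346 0.255 0.007] [0.436 0.319 0.037]
button 0.57 [200.2, 235.4, 210.0, 240.5] [ 0.584 -0.178  0.033] [ 0.574 -0.186  0.028] [ 0.592 -0.17   0.036]
tape_roll 0.85 [234.1, 278.0, 278.6, 323.7] [ 0.779 -0.123  0.024] [ 0.743 -0.159  0.004] [ 0.823 -0.084  0.028]
mug 0.87 [390.5, 126.1, 427.5, 165.7] [0.485 0.408 0.061] [0.434 0.38  0.006] [0.507 0.483 0.093]
screwdriver 0.91 [368.8, 222.3, 436.9, 251.5] [0.759 0.203 0.024] [0.748 0.153 0.012] [0.766 0.309 0.029]
screwdriver 0.51 [334.6, 136.7, 369.7, 160.2] [0.403 0.282 0.026] [0.342 0.255 0.004] [0.436 0.336 0.037]
screw_tray 0.82 [387.3, 167.2, 429.5, 203.3] [0.602 0.356 0.014] [0.545 0.308 0.004] [0.657 0.396 0.029]
screw_tray 0.54 [391.0, 122.2, 425.5, 164.3] [0.483 0.41  0.061] [0.431 0.38  0.004] [0.507
[... 963 characters left out ...]
4 0.006] [0.551 0.313 0.002] [0.657 0.4   0.026]
mouse 0.55 [367.2, 268.9, 415.1, 295.7] [0.393 0.302 0.029] [0.344 0.266 0.011] [0.436 0.326 0.034]
mouse 0.46 [310.7, 177.3, 360.5, 225.1] [0.521 0.059 0.031] [ 0.458 -0.02   0.   ] [0.582 0.113 0.034]
{'time_s': 0.8, 'joints': array([ 83.083,  20.544,   0.681,  -0.002, -70.136, -16.507]), 'qd': array([-0.068,  0.062,  0.001,  0.082,  0.016,  0.101]), 'joint_torque': array([  0.001, -58.228,  29.33 ,   7.002,   0.013,  -0.   ]), 'tcp_pos': array([0.268, 0.619, 0.227]), 'eef_rot': array([  4.903,  89.998, 161.479]), 'contact_force': array([-0.262,  0.142, -0.413]), 'moment': array([ 0.018,  0.016, -0.012]), 'gripper_width': 0.0876000223595945}
```

View pics/scene0.png

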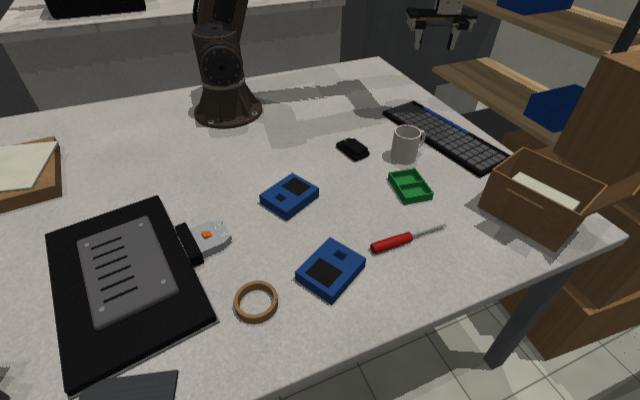

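View pics/side0.png

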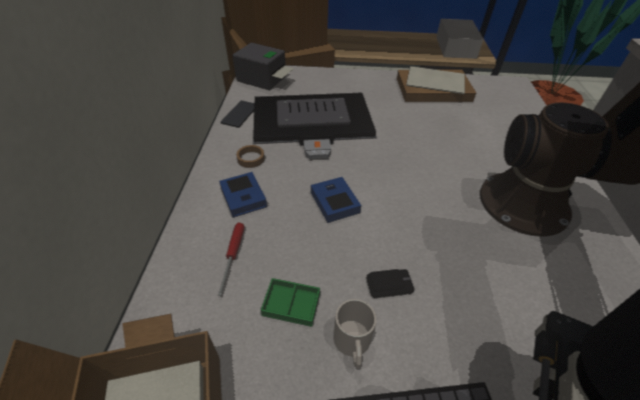

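The near foot is at scene (290,197), with its small hole towards the screen. The stub is at (210,237), with the orange button on it. The other blue foot, at (330,270), is the look-alike. Next I'll fit the poses.

```bash
cat >> h.py <<'E'
def rect(p):
    (c,s,a)=cv2.minAreaRect((p[:,:2]*1000).astype(np.float32)); return np.round(c,1),np.round(s,1),round(a,2)
def clean(m):
    n,l,s,_=cv2.connectedComponentsWithStats(m.astype(np.uint8)); 
    return l==1+np.argmax(s[1:,4]) if n>1 else m
E
python3 - <<'E'
from h import *
for c in ["scene","side"]:
    im,W=look(c); x,y,z=W[...,0],W[...,1],W[...,2]
    hsv=cv2.cvtColor(im,cv2.COLOR_BGR2HSV)
    dz=.033 if c=="scene" else .031
    m=clean((x>.44)&(x<.62)&(y>-.05)&(y<.13)&(abs(z-dz)<.004)); print(c,"foot top",m.sum(),rect(W[m]))
    dark=m&(hsv[...,2]<60)
    n,l,s,cc=cv2.connectedComponentsWithStats(dark.astype(np.uint8))
    for k in range(1,n):
        if s[k,4]>10: print(" dark",s[k,4],np.nanmedian(W[l==k],0),rect(W[l==k]))
    reg=(x>.45)&(x<.75)&(y>-.32)&(y<-.1)
    m=clean(reg&(abs(z-dz+.0065)<.0035)&(hsv[...,2]>110)&(hsv[...,1]<60)); print("stub",m.sum(),rect(W[m]),np.nanmedian(W[m],0))
    m=clean(reg&(abs(z-dz-.003)<.005)&(hsv[...,2]<60)); print("collar",m.sum(),rect(W[m]),np.nanmedian(W[m],0))
    o=reg&(hsv[...,1]>150)&(hsv[...,0]<20)&(hsv[...,2]>120); print("button",o.sum(),np.nanmedian(W[o],0),rect(W[o]))
    cv2.imwrite(f"pics/{c}1.png",cv2.resize(im[190:300,150:350] if c=="scene" else im[80:240,200:400],None,fx=4 if c=="scene" else 3.5,fy=4 if c=="scene" else 3.5,interpolation=3))
i=r.camera_info("wrist");T=np.linalg.inv(i["camera_from_world"]);print(i["fovy"],T)
E
```

```text
scene foot top 1205 (array([518.3,  41.9]), array([ 97.6, 121.9]), 26.69)
 dark 268 [0.50956636 0.06357277 0.03456674] (array([508.3,  63.6]), array([61.1, 48.6]), 26.67)
stub 731 (array([ 580.1, -168.9]), array([83.8, 73. ]), 10.61) [ 0.58431429 -0.16949556  0.02677869]
collar 284 (array([ 591.9, -218.6]), array([106.8,  25.1]), 9.81) [ 0.60308141 -0.21858623  0.03985455]
button 45 [ 0.58594729 -0.1768872   0.03198123] (array([ 582.9, -177. ]), array([17.6, 18.4]), 18.24)
side foot top 1151 (array([522. ,  42.5]), array([ 97.2, 124.4]), 25.82)
 dark 302 [0.50969877 0.06531954 0.03187598] (array([509.4,  63.9]), array([60.9, 51.6]), 27.0)
stub 8 (array([ 592.1, -144.3]), array([ 7.8, 12.9]), 83.4) [ 0.59160931 -0.14567492  0.02419729]
collar 179 (array([ 604., -273.]), array([237.5,  11.7]), 9.82) [ 0.60779593 -0.27091644  0.03438749]
button 15 [ 0.58531721 -0.17516965  0.03076628] (array([ 586.4, -176.6]), array([ 9.3, 13. ]), 4.27)
66.2078297581243 [[-3.97489775e-01 -8.76540661e-01 -2.71437558e-01  3.41613801e-01]
 [-9.17606088e-01  3.79387038e-01  1.18594026e-01  5.85737749e-01]
 [-9.72595049e-04  2.96212669e-01 -9.55121515e-01  3.84197228e-01]
 [ 0.00000000e+00  0.00000000e+00  0.00000000e+00  1.00000000e+00]]
```

View pics/scene1.png

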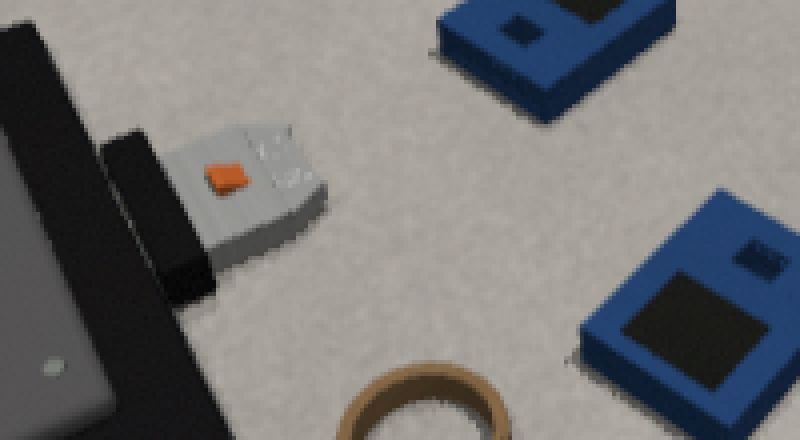

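```bash
cat >> h.py <<'E'
from scipy.spatial.transform import Rotation as Ro
def togo(xyz_mm,yaw):
    """shift (cm) in present tool axes, and turn about tool x (rad) so that the push axis (+/-tool z) points along yaw(deg)"""
    s=r.get_state(); R=Ro.from_euler('xyz',s["eef_rot"],degrees=True).as_matrix()
    d=(np.array(xyz_mm)/1000-s["tcp_pos"])@R*100
    h=np.array([np.cos(np.radians(yaw)),np.sin(np.radians(yaw)),0])@R
    print("tcp",s["tcp_pos"].round(4),"shift",d.round(2),"turn if z fwd",round(np.arctan2(-h[1],h[2]),3),"F",s["contact_force"].round(1)); return R
E
python3 - <<'E'
from h import *
R=togo((475.5,131.6,227),-63.6); print(R.round(3)); print(togo((475.5,131.6,40),-63.6) is None)
E
```

```text
tcp [0.2683 0.6193 0.2266] shift [ -0.04  36.52 -38.4 ] turn if z fwd -2.44 F [ 0.  -0.   0.4]
[[-0.    -0.398 -0.918]
 [ 0.    -0.918  0.398]
 [-1.    -0.     0.   ]]
tcp [0.2683 0.6193 0.2266] shift [ 18.66  36.52 -38.4 ] turn if z fwd -2.44 F [ 0.  -0.   0.4]
False
```

```bash
python3 -m creep '[[0,0,0,0,3.3,-3.5,57],[0,0,0,0,3.3,-3.5,57],[0,0,0,0,3.3,-3.5,57],[0,0,0,0,3.3,-3.5,57],[0,0,0,0,3.3,-3.5,57],[0,0,0,0,3.3,-3.5,57],[0,0,0,0,3.3,-3.5,57],[0,0,0,0,3.3,-3.5,57]]' 20
python3 -m creep '[[0.14,0,0,0,0,0,57],[0.14,0,0,0,0,0,57],[0.14,0,0,0,0,0,57],[0.14,0,0,0,0,0,57],[0.14,0,0,0,0,0,57],[0,0,0,0,0,0,57]]'
python3 -c "
from h import *
togo((475.5,131.6,150),-63.6+180)"
```

```text
time_s: 1.7
tcp_pos: [0.4207, 0.264, 0.227]
eef_rot: [-105.9, 89.9, 50.7]
contact_force: [1.3, 0.6, -0.1]
gripper_width: 0.0506
time_s: 2.3
tcp_pos: [0.4203, 0.2658, 0.2267]
eef_rot: [-56.3, 90.0, 60.1]
contact_force: [0.8, -0.2, 0.1]
gripper_width: 0.0498
tcp [0.4203 0.2658 0.2267] shift [  7.67   1.01 -14.47] turn if z fwd -0.001 F [ 0.8 -0.2  0.1]
```

```bash
python3 -m creep '[[0,0,0,0,0.3,-4.8,57],[0,0,0,1.2,0.3,-4.8,57],[0,0,0,2.0,0.4,-4.0,57],[0,0,0,2,0,-0.8,57],[0,0,0,1,0,0,57],[0,0,0,0,0,0,57],[0,0,0,0,0,0,57]]'
cat >> h.py <<'E'
def wr(name=None,zo=0):
    s=r.get_state(); im,W=look("wrist"); x,y,z=W[...,0],W[...,1],W[...,2]
    hsv=cv2.cvtColor(im,cv2.COLOR_BGR2HSV)
    if name: cv2.imwrite(f"pics/{name}.png",im)
    return im,W,hsv
E
python3 - <<'E'
from h import *
im,W,hsv=wr("w1"); x,y,z=W[...,0],W[...,1],W[...,2]
desk=(hsv[...,2]>90)&(hsv[...,1]<60)&(abs(z)<.008); print("desk z",np.nanmedian(z[desk]))
blue=(hsv[...,0]>95)&(hsv[...,0]<125)&(hsv[...,1]>120)
fm=clean(blue&(abs(x-.52)<.12)); b=np.nanmedian(z[fm&(z>.02)]); print("top z",b)
top=clean((abs(z-b)<.0025)&(x>.4)&(x<.64)&(y>-.07)&(y<.13)); print(rect(W[top]))
st=clean((abs(z-.0245)<.003)&(hsv[...,1]<60)&(hsv[...,2]>90)&(y<-.1)&(y>-.3)&(x<.7)&(x>.5)); print("stub",rect(W[st]),np.nanmedian(z[st]))
co=clean((abs(z-.034)<.004)&(hsv[...,2]<60)&(y<-.15)); print("collar",rect(W[co]))
o=(hsv[...,1]>150)&(hsv[...,0]<20)&(y<-.1); print("button",np.nanmedian(W[o],0),rect(W[o]))
E
```

```text
time_s: 3.0
tcp_pos: [0.4758, 0.1333, 0.1652]
eef_rot: [-106.7, 90.0, 9.9]
contact_force: [0.6, -0.3, -0.4]
gripper_width: 0.0502
desk z -0.0006755290521619217
top z 0.030326408182034664
(array([519.5,  41.2]), array([ 96.4, 119.4]), 26.4)
stub (array([0., 0.]), array([0., 0.]), 0.0) nan
collar (array([0., 0.]), array([0., 0.]), 0.0)
button [nan nan nan] (array([0., 0.]), array([0., 0.]), 0.0)
  return np.nanmean(a, axis, out=out, keepdims=keepdims)
```

View pics/w1.png

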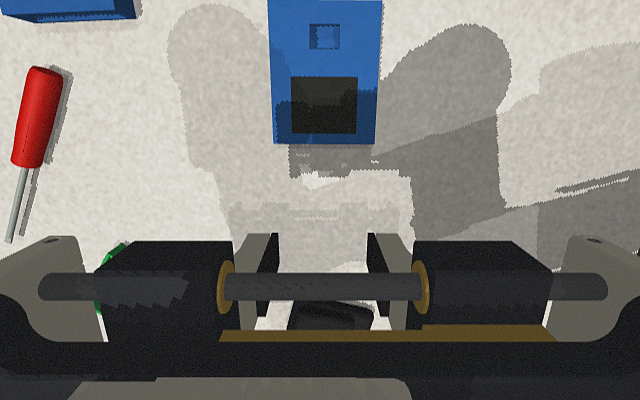

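Wrist view: the foot's end wall is at (325,143) and square to the fingers, with the hole at (325,37) on the far side. I'll go down behind the wall.

```bash
python3 -m creep '[[0,0,0,4,0,0,57],[0,0,0,4,0,0,57],[0,0,0,4,0,0,57],[0,0,0,2.5,0,0,57],[0,0,0,0.8,0,0,57],[0,0,0,0,0,0,57]]'
python3 -c "
from h import *
togo((479.5,121.9,10),-63.6+180)"
```

```text
time_s: 3.65
tcp_pos: [0.4756, 0.1331, 0.0115]
eef_rot: [112.4, 89.9, -131.0]
contact_force: [-0.2, -0.2, 1.0]
gripper_width: 0.0499
tcp [0.4756 0.1331 0.0115] shift [ 0.15  0.15 -1.17] turn if z fwd 0.003 F [-0.2 -0.2  1. ]
```

```bash
python3 -m creep '[[0,0,0,0.1,0.15,-1.0,57],[0,0,0,0,0,-0.8,57],[0,0,0,0,0,-0.5,57],[0,0,0,0,0,-0.3,57],[0,0,0,0,0,-0.3,57],[0,0,0,0,0,-0.3,57],[0,0,0,0,0,-0.3,57]]'
python3 -m creep '[[0,0,0,0,0,-0.3,57],[0,0,0,0,0,-0.3,57],[0,0,0,0,0,-0.3,57],[0,0,0,0,0,0,57]]'
```

```text
time_s: 4.35
tcp_pos: [0.4903, 0.1011, 0.0111]
eef_rot: [-64.9, 89.9, 51.5]
contact_force: [-2.8, 5.6, 3.9]
gripper_width: 0.05
time_s: 4.75
tcp_pos: [0.4946, 0.0929, 0.011]
eef_rot: [-80.1, 89.9, 36.4]
contact_force: [0.0, 2.9, 1.9]
gripper_width: 0.0496
```

```bash
cat >> h.py <<'E'
def foot(W,c,zr=(.027,.034)):
    x,y,z=W[...,0],W[...,1],W[...,2]
    m=clean((z>zr[0])&(z<zr[1])&(abs(x-c[0]/1000)<.085)&(abs(y-c[1]/1000)<.085)); return rect(W[m]),m.sum()
def twist(cur,yaw,tgt,yawt,n):
    """foot centre mm/yaw deg now -> target, moved rigidly with tool: per-row tool twist"""
    s=r.get_state(); R=Ro.from_euler('xyz',s["eef_rot"],degrees=True).as_matrix()
    a=np.radians(yawt-yaw); Rz=Ro.from_rotvec([0,0,a]).as_matrix()
    p=s["tcp_pos"]*1000; c=np.array([*cur,p[2]]); t=np.array([*tgt,p[2]])
    q=t+Rz@(p-c)
    print("tool target",q.round(1))
    # log of planar motion
    import scipy.linalg as L
    A=np.eye(4);A[:3,:3]=R;A[:3,3]=p; B=np.eye(4);B[:3,:3]=Rz@R;B[:3,3]=q
    X=np.real(L.logm(np.linalg.inv(A)@B))/n
    print("per row turn x",X[2,1].round(4),"shift cm",(X[:3,3]/10).round(3))
E
python3 - <<'E'
from h import *
im,W,hsv=wr(); f,n=foot(W,(521,39)); print(f,n)
togo((500,90,10),-63.6+180)
yaw=f[2]-90 if f[2]<45 else f[2]-180
twist(f[0],yaw,(559.5,-42),-80,35)
E
```

```text
(array([520.8,  40.7]), array([ 96.8, 122.9]), 26.37) 50763
tcp [0.4945 0.0929 0.011 ] shift [ 0.1  -0.36 -0.5 ] turn if z fwd 0.001 F [-1.   3.5  2.2]
tool target [549.   15.5  11. ]
per row turn x 0.0082 shift cm [ 0.    -0.079 -0.26 ]
```

Run:
```python
from h import *
im,W,hsv=wr("w2")
```

```text
(no output)
```

View pics/w2.png

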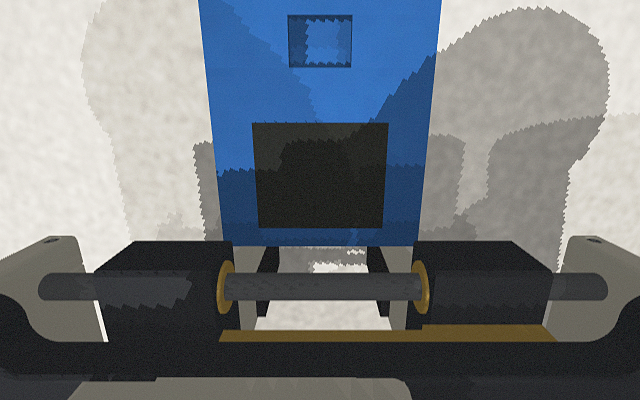

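```bash
cat >> h.py <<'E'
def hole(W,px,h=.031):
    u,v=px; p=W[v-60:v+60,u-90:u+90].reshape(-1,3) if v>60 else None
    i=r.camera_info("wrist"); T=np.linalg.inv(i["camera_from_world"]); f=200/np.tan(np.radians(i["fovy"])/2)
    d=T[:3,:3]@np.array([(u-i["cx"])/f,(v-i["cy"])/f,1]); o=T[:3,3]; return ((o+d*(h-o[2])/d[2])*1000).round(1)
E
python3 - <<'E'
from h import *
h=hole(None,(320,41)); w=hole(None,(320,245)); print("hole",h,"wall",w)
c=h[:2]-32.2*np.array([.4446,-.8957]); print("centre",c, w[:2]+60*np.array([.4446,-.8957]))
twist(c,-63.6,(559.5,-42),-80,30)
E
```

```text
Traceback (most recent call last):
  File "h.py", line 45, in hole
    u,v=px; p=W[v-60:v+60,u-90:u+90].reshape(-1,3) if v>60 else None
              ~^^^^^^^^^^^^^^^^^^^^^
TypeError: 'NoneType' object is not subscriptable
```

```bash
sed -i 's/u,v=px; p=.*/u,v=px/' h.py
python3 - <<'E'
from h import *
h=hole(None,(320,41)); w=hole(None,(320,245)); print("hole",h,"wall",w)
c=h[:2]-32.2*np.array([.4446,-.8957]); print("centre",c, w[:2]+60*np.array([.4446,-.8957]))
twist(c,-63.6,(559.5,-42),-80,30)
E
```

```text
hole [540.9  -0.6  31. ] wall [500.4  81.3  31. ]
centre [526.58388  28.24154] [527.076  27.558]
tool target [547.   29.1  10.9]
per row turn x 0.0095 shift cm [ 0.    -0.1   -0.258]
```

```bash
python3 -m creep '[[0.0095,0,0,0,-0.1,-0.26,57],[0.0095,0,0,0,-0.1,-0.26,57],[0.0095,0,0,0,-0.1,-0.26,57],[0.0095,0,0,0,-0.1,-0.26,57],[0.0095,0,0,0,-0.1,-0.26,57],[0.0095,0,0,0,-0.1,-0.26,57],[0.0095,0,0,0,-0.1,-0.26,57],[0.0095,0,0,0,-0.1,-0.26,57]]'
python3 -m creep '[[0.0095,0,0,0,-0.1,-0.26,57],[0.0095,0,0,0,-0.1,-0.26,57],[0.0095,0,0,0,-0.1,-0.26,57],[0.0095,0,0,0,-0.1,-0.26,57],[0.0095,0,0,0,-0.1,-0.26,57],[0.0095,0,0,0,-0.1,-0.26,57],[0.0095,0,0,0,-0.1,-0.26,57],[0.0095,0,0,0,-0.1,-0.26,57]]'
cat >> h.py <<'E'
def ray(cam,u,v,h):
    i=r.camera_info(cam); T=np.linalg.inv(i["camera_from_world"]); f=200/np.tan(np.radians(i["fovy"])/2)
    d=T[:3,:3]@np.array([(u-i["cx"])/f,(v-i["cy"])/f,1]); o=T[:3,3]; return ((o+d*(h-o[2])/d[2])*1000)[:2]
def side_edges():
    """foot yaw & centre line from left/right blue edges; label and hole from the wrist picture"""
    im,W,hsv=wr(); b=(hsv[...,0]>95)&(hsv[...,0]<125)&(hsv[...,1]>100)&(hsv[...,2]>25)
    L=[];Rr=[]
    for v in range(30,225,5):
        u=np.where(b[v])[0]
        if len(u)>20: L.append(ray("wrist",u[0]-.5,v,.031)); Rr.append(ray("wrist",u[-1]+.5,v,.031))
    out=[]
    for E_ in (L,Rr):
        vx,vy,x0,y0=cv2.fitLine(np.array(E_,np.float32),cv2.DIST_HUBER,0,.01,.01).ravel()
        if vy>0: vx,vy=-vx,-vy
        out.append((np.degrees(np.arctan2(vy,vx)),np.array([x0,y0])))
    yaw=(out[0][0]+out[1][0])/2; n=np.array([-np.sin(np.radians(yaw)),np.cos(np.radians(yaw))])
    off=[o[1]@n for o in out]; v=np.where(b[:, 320-100:320-85].all(1))[0].max()
    a=np.array([np.cos(np.radians(yaw)),np.sin(np.radians(yaw))])
    w=ray("wrist",227,v+.5,.031)@a
    c=a*(w+60)+n*np.mean(off)
    print("edge yaws",out[0][0].round(2),out[1][0].round(2),"width",abs(off[0]-off[1]).round(1),"centre",c.round(1)); return c,yaw
E
python3 - <<'E'
from h import *
c,yaw=side_edges(); togo((550,20,10),yaw+180); twist(c,yaw,(559.5,-42),-80,14)
E
```

```text
time_s: 5.65
tcp_pos: [0.5098, 0.0774, 0.0109]
eef_rot: [-47.0, 90.0, 65.1]
contact_force: [-3.9, 6.2, 5.4]
gripper_width: 0.05
time_s: 6.45
tcp_pos: [0.5246, 0.0607, 0.0109]
eef_rot: [-51.7, 89.9, 56.0]
contact_force: [-3.5, 7.2, 6.0]
gripper_width: 0.0499
edge yaws -146.81 -72.14 width 107.6 centre [561.6 -13.6]
tcp [0.5248 0.0605 0.0109] shift [ 0.09 -1.17 -4.62] turn if z fwd 0.649 F [-1.   5.8  4.4]
tool target [491.    4.4  10.9]
per row turn x -0.0367 shift cm [-0.     0.423 -0.211]
```

```bash
sed -i 's/&(hsv\[...,2\]>25)$/\&(hsv[...,2]>25); b=clean(b)/' h.py
python3 - <<'E'
from h import *
c,yaw=side_edges(); togo((550,20,10),yaw+180); twist(c,yaw,(559.5,-42),-80,14)
E
```

```text
edge yaws -72.34 -72.12 width 95.6 centre [552.7 -26. ]
tcp [0.5248 0.0605 0.0109] shift [ 0.08 -1.17 -4.62] turn if z fwd -0.001 F [-1.1  3.5  4.6]
tool target [543.5  47.4  10.9]
per row turn x 0.0097 shift cm [ 0.    -0.108 -0.122]
```

```bash
sed -i 's/b\[:, 320-100:320-85\].all(1)/b[:,290:350].mean(1)>.7/; s/np.where(b\[:,290:350\].mean(1)>.7)/np.where((b[:,290:350].mean(1)>.7))/; s/ray("wrist",227,v+.5/ray("wrist",320,v+.5/' h.py; sed -i 's/    w=ray("wrist",320/    print("wall row",v)\n    w=ray("wrist",320/' h.py
python3 - <<'E'
from h import *
c,yaw=side_edges(); togo((550,20,10),yaw+180); twist(c,yaw,(559.5,-42),-80,14)
E
```

```text
wall row 245
edge yaws -72.33 -72.1 width 95.5 centre [547.3  -8.9]
tcp [0.5248 0.0605 0.0108] shift [ 0.08 -1.17 -4.62] turn if z fwd -0.001 F [-0.9  4.6  4.3]
tool target [546.6  29.8  10.8]
per row turn x 0.0097 shift cm [ 0.    -0.099 -0.25 ]
```

```bash
python3 -m creep '[[0.0097,0,0,0,-0.1,-0.25,57],[0.0097,0,0,0,-0.1,-0.25,57],[0.0097,0,0,0,-0.1,-0.25,57],[0.0097,0,0,0,-0.1,-0.25,57],[0.0097,0,0,0,-0.1,-0.25,57],[0.0097,0,0,0,-0.1,-0.25,57],[0.0097,0,0,0,-0.1,-0.25,57],[0.0097,0,0,0,-0.1,-0.25,57]]'
python3 -m creep '[[0.0097,0,0,0,-0.1,-0.25,57],[0.0097,0,0,0,-0.1,-0.25,57],[0.0097,0,0,0,-0.1,-0.25,57],[0.0097,0,0,0,-0.1,-0.25,57],[0,0,0,0,0,0,57]]'
python3 - <<'E'
from h import *
c,yaw=side_edges(); togo((550,20,10),yaw+180)
E
python3 -m creep '[[0,0,0,0,0,1.0,57],[0,0,0,0,0,1.5,57],[0,0,0,-4,0,0,57],[0,0,0,-4,0,0,57],[0,0,0,-4,0,-1,57],[0,0,0,-4,0,-3,57],[0,0,0,-2,0,-4,57],[0,0,0,0,0,-2,57]]'
python3 -m creep '[[0,0,0,0,0,0,57],[0,0,0,0,0,0,57]]'
python3 - <<'E'
from h import *
im,W,hsv=wr("w3"); x,y,z=W[...,0],W[...,1],W[...,2]
(f,n)=foot(W,(559,-42)); print("foot",f,n)
st=clean((abs(z-.0245)<.003)&(hsv[...,1]<60)&(hsv[...,2]>90)&(y<-.1)&(y>-.3)&(x<.7)&(x>.5)); print("stub",rect(W[st]))
co=clean((z>.026)&(z<.04)&(hsv[...,2]<60)&(y<-.15)); print("collar",rect(W[co]))
o=(hsv[...,1]>150)&(hsv[...,0]<20)&(y<-.1); print("button",np.nanmedian(W[o],0),rect(W[o]))
E
```

```text
time_s: 7.4
tcp_pos: [0.5378, 0.0436, 0.0108]
eef_rot: [-51.8, 89.9, 51.5]
contact_force: [-3.0, 7.3, 4.8]
gripper_width: 0.05
time_s: 7.9
tcp_pos: [0.544, 0.0344, 0.0108]
eef_rot: [-68.1, 89.9, 33.0]
contact_force: [0.7, 3.5, 3.5]
gripper_width: 0.0501
wall row 245
edge yaws -78.88 -78.93 width 95.5 centre [558.5 -37.2]
tcp [0.544  0.0344 0.0108] shift [ 0.08 -0.31 -1.53] turn if z fwd -0.0 F [-0.4  4.7  4.9]
time_s: 8.75
tcp_pos: [0.5597, -0.0403, 0.1942]
eef_rot: [-98.2, 89.7, 2.9]
contact_force: [-0.3, 0.1, -0.3]
gripper_width: 0.0495
time_s: 8.95
tcp_pos: [0.5574, -0.0392, 0.19]
eef_rot: [86.8, 89.9, -172.1]
contact_force: [-0.4, -0.6, -0.4]
gripper_width: 0.0504
foot (array([558.5, -36.6]), array([ 96.3, 119.8]), 11.03) 9336
stub (array([ 582.1, -170.4]), array([81.4, 74.3]), 10.02)
collar (array([ 540. , -214.9]), array([0., 0.]), 0.0)
button [ 0.58403745 -0.17671926  0.02847826] (array([ 677.3, -152.4]), array([303. ,  56.3]), 14.1)
```

View pics/w3.png

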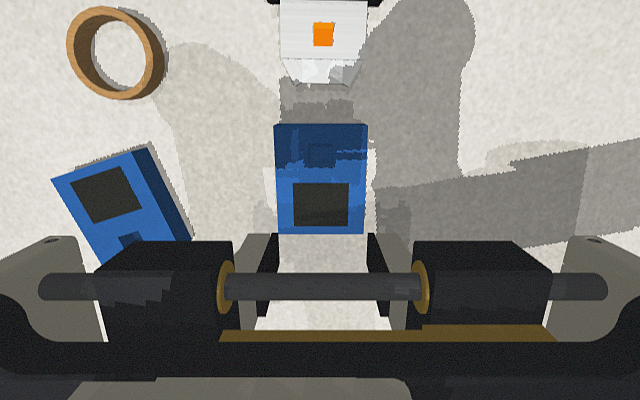

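The stub line and the foot agree to within about 1 mm and 1°, with a gap of roughly 38 mm: foot centre at pixel (320,180), stub tip at (320,84). I'll go back down behind the wall.

```bash
python3 -c "
from h import *
togo((540,54,11),-78.97+180)"
python3 -m creep '[[0,0,0,0,0,4,57],[0,0,0,0,0,4.4,57],[0,0,0,2,0,1,57],[0,0,0,4,0,0,57],[0,0,0,4,0,0,57],[0,0,0,4,0,0,57],[0,0,0,2,0,0,57],[0,0,0,0,0,0,57]]'
python3 -c "
from h import *
togo((540,54,11),-78.97+180)"
```

```text
tcp [ 0.5575 -0.0389  0.1899] shift [17.89 -0.1   9.45] turn if z fwd 0.001 F [-0.1 -0.5  0.6]
time_s: 9.8
tcp_pos: [0.5371, 0.0528, 0.0272]
eef_rot: [102.1, 89.6, -156.8]
contact_force: [-0.2, -0.3, 0.8]
gripper_width: 0.0498
tcp [0.5371 0.0528 0.0272] shift [ 1.61 -0.32  0.06] turn if z fwd 0.002 F [-0.2 -0.3  0.8]
```

```bash
python3 -m creep '[[0,0,0,1.2,-0.3,0,57],[0,0,0,0.4,0,-0.7,57],[0,0,0,0,0,-0.6,57],[0,0,0,0,0,-0.3,57],[0,0,0,0,0,-0.2,57],[0,0,0,0,0,-0.2,57],[0,0,0,0,0,0,57]]'
python3 - <<'E'
from h import *
c,yaw=side_edges(); ax=np.array([.174,-.985]); twist(c,yaw,np.array([582.1,-170.4])-ax*(37.2+60-3),-80,17)
E
```

```text
time_s: 10.5
tcp_pos: [0.5473, 0.0338, 0.0152]
eef_rot: [-73.7, 89.9, 27.4]
contact_force: [0.2, 1.7, 1.8]
gripper_width: 0.0498
wall row 241
edge yaws -78.97 -78.88 width 95.5 centre [558.9 -38.4]
tool target [555.5  -5.1  15.1]
per row turn x 0.0011 shift cm [-0.    -0.006 -0.234]
```

```bash
python3 -m creep '[[0.0011,0,0,0,-0.01,-0.23,57],[0.0011,0,0,0,-0.01,-0.23,57],[0.0011,0,0,0,-0.01,-0.23,57],[0.0011,0,0,0,-0.01,-0.23,57],[0.0011,0,0,0,-0.01,-0.23,57],[0.0011,0,0,0,-0.01,-0.23,57],[0.0011,0,0,0,0,-0.23,57],[0.0011,0,0,0,0,-0.23,57]]'
python3 -m creep '[[0.0011,0,0,0,-0.01,-0.23,57],[0.0011,0,0,0,-0.01,-0.23,57],[0.0011,0,0,0,-0.01,-0.23,57],[0.0011,0,0,0,-0.01,-0.23,57],[0.0011,0,0,0,-0.01,-0.23,57],[0.0011,0,0,0,-0.01,-0.23,57],[0.0011,0,0,0,0,-0.23,57],[0.0011,0,0,0,0,-0.23,57]]'
python3 - <<'E'
from h import *
c,yaw=side_edges(); ax=np.array([.174,-.985]); twist(c,yaw,np.array([582.1,-170.4])-ax*(37.2+60-25),-80,10)
e=c-np.array([582.1,-170.4]); print("lateral",e@np.array([.985,.174]),"mouth past tip",e@ax+60+37.2)
E
```

```text
time_s: 11.35
tcp_pos: [0.5516, 0.0166, 0.0151]
eef_rot: [-69.7, 89.9, 30.9]
contact_force: [-0.5, 6.6, 4.0]
gripper_width: 0.0496
time_s: 12.15
tcp_pos: [0.5555, -0.0014, 0.0151]
eef_rot: [-69.6, 89.9, 30.5]
contact_force: [-0.1, 5.6, 3.3]
gripper_width: 0.0505
wall row 241
edge yaws -79.97 -79.83 width 95.5 centre [566.  -74.2]
tool target [559.2 -26.8  15.1]
per row turn x 0.0002 shift cm [-0.     0.008 -0.253]
lateral 0.8700250883882491 mouth past tip -0.3487979663874228
```

```bash
python3 -m creep '[[0,0,0,0,0.01,-0.25,57],[0,0,0,0,0.01,-0.25,57],[0,0,0,0,0.01,-0.25,57],[0,0,0,0,0.01,-0.25,57],[0,0,0,0,0,-0.2,57]]'
python3 -m creep '[[0,0,0,0,0.01,-0.2,57],[0,0,0,0,0.01,-0.2,57],[0,0,0,0,0.01,-0.2,57],[0,0,0,0,0,-0.2,57]]'
python3 - <<'E'
from h import *
c,yaw=side_edges(); ax=np.array([.174,-.985]); twist(c,yaw,np.array([582.1,-170.4])-ax*(37.2+60-36),-80,10)
e=c-np.array([582.1,-170.4]); print("lateral",e@np.array([.985,.174]),"mouth past tip",e@ax+60+37.2)
E
```

```text
time_s: 12.7
tcp_pos: [0.5572, -0.0134, 0.0151]
eef_rot: [-71.5, 89.9, 28.6]
contact_force: [-1.2, 7.4, 3.9]
gripper_width: 0.0497
time_s: 13.1
tcp_pos: [0.5583, -0.0213, 0.0151]
eef_rot: [-71.2, 89.9, 28.9]
contact_force: [-0.7, 6.9, 5.1]
gripper_width: 0.0501
wall row 241
edge yaws -79.97 -79.83 width 95.5 centre [568.8 -94. ]
tool target [561.1 -37.6  15.1]
per row turn x 0.0002 shift cm [-0.     0.    -0.163]
lateral 0.14398666139827718 mouth past tip 19.63005726838182
```

```bash
python3 -m creep '[[0,0,0,0,0,-0.15,57],[0,0,0,0,0,-0.15,57],[0,0,0,0,0,-0.15,57],[0,0,0,0,0,-0.15,57]]'
python3 -m creep '[[0,0,0,0,0,-0.15,57],[0,0,0,0,0,-0.15,57],[0,0,0,0,0,-0.15,57],[0,0,0,0,0,-0.15,57]]'
python3 - <<'E'
from h import *
c,yaw=side_edges(); ax=np.array([.174,-.985])
e=c-np.array([582.1,-170.4]); print("lateral",e@np.array([.985,.174]),"mouth past tip",e@ax+60+37.2)
E
```

```text
time_s: 13.55
tcp_pos: [0.5593, -0.0272, 0.0151]
eef_rot: [-71.3, 89.9, 28.8]
contact_force: [-1.6, 6.9, 4.6]
gripper_width: 0.0501
time_s: 13.95
tcp_pos: [0.5603, -0.033, 0.0151]
eef_rot: [-70.8, 89.9, 29.3]
contact_force: [-1.0, 7.6, 3.6]
gripper_width: 0.0498
wall row 241
edge yaws -79.97 -79.83 width 95.5 centre [ 570.8 -105.8]
lateral 0.11118211895384468 mouth past tip 31.553179378338314
```

```bash
for k in 1; do python3 -m creep '[[0,0,0,0,0,-0.1,57],[0,0,0,0,0,-0.1,57],[0,0,0,0,0,-0.1,57],[0,0,0,0,0,-0.1,57],[0,0,0,0,0,-0.1,57]]'; done
python3 -m creep '[[0,0,0,0,0,-0.1,57],[0,0,0,0,0,-0.1,57]]'
python3 -m creep '[[0,0,0,0,0,-0.1,57],[0,0,0,0,0,-0.1,57]]'
```

```text
time_s: 14.5
tcp_pos: [0.5612, -0.038, 0.0151]
eef_rot: [-71.1, 89.9, 29.0]
contact_force: [-1.8, 6.7, 4.1]
gripper_width: 0.0503
time_s: 14.7
tcp_pos: [0.5615, -0.0399, 0.0151]
eef_rot: [-70.5, 89.9, 29.7]
contact_force: [-0.3, 7.0, 3.8]
gripper_width: 0.0499
time_s: 14.9
tcp_pos: [0.5618, -0.0415, 0.0151]
eef_rot: [-58.5, 89.9, 41.6]
contact_force: [-1.6, 11.5, 6.1]
gripper_width: 0.0501
```

```bash
R='x'; python3 -m creep '[[0,0,0,0,0,-0.1,57],[0,0,0,0,0,-0.1,57],[0,0,0,0,0,-0.1,57]]'
python3 -m creep '[[0,0,0,0,0,-0.1,57],[0,0,0,0,0,-0.1,57],[0,0,0,0,0,-0.1,57]]'
python3 -m creep '[[0,0,0,0,0,-0.1,57],[0,0,0,0,0,-0.1,57],[0,0,0,0,0,-0.1,57]]'
```

```text
time_s: 15.2
tcp_pos: [0.5624, -0.0441, 0.0151]
eef_rot: [-54.2, 89.9, 45.9]
contact_force: [-2.3, 12.1, 5.2]
gripper_width: 0.0502
time_s: 15.5
tcp_pos: [0.5629, -0.0469, 0.0151]
eef_rot: [-54.1, 89.9, 46.0]
contact_force: [-2.3, 13.9, 5.4]
gripper_width: 0.0497
time_s: 15.8
tcp_pos: [0.5634, -0.0495, 0.015]
eef_rot: [-47.7, 89.8, 52.4]
contact_force: [-3.9, 16.9, 6.6]
gripper_width: 0.05
```

```bash
python3 -m creep '[[0,0,0,0,0,-0.1,57],[0,0,0,0,0,-0.1,57],[0,0,0,0,0,-0.1,57]]'
python3 -m creep '[[0,0,0,0,0,-0.1,57],[0,0,0,0,0,-0.1,57],[0,0,0,0,0,-0.1,57]]'
python3 - <<'E'
from h import *
c,yaw=side_edges(); ax=np.array([.174,-.985])
e=c-np.array([582.1,-170.4]); print("lateral",e@np.array([.985,.174]),"mouth past tip",e@ax+60+37.2)
E
```

```text
time_s: 16.1
tcp_pos: [0.5639, -0.0518, 0.0151]
eef_rot: [-42.5, 89.8, 57.6]
contact_force: [-3.7, 20.3, 7.1]
gripper_width: 0.0498
time_s: 16.4
tcp_pos: [0.5643, -0.0563, 0.0149]
eef_rot: [-52.0, 89.9, 48.1]
contact_force: [-1.2, 10.8, 4.2]
gripper_width: 0.0497
wall row 242
edge yaws -79.66 -80.14 width 96.0 centre [ 575.1 -128.4]
lateral 0.4553869174601315 mouth past tip 54.616663554993615
```

```bash
python3 -m creep '[[0,0,0,0,0,-0.1,57],[0,0,0,0,0,-0.1,57],[0,0,0,0,0,-0.1,57],[0,0,0,0,0,-0.1,57],[0,0,0,0,0,-0.1,57],[0,0,0,0,0,-0.1,57],[0,0,0,0,0,-0.1,57]]'
python3 -m creep '[[0,0,0,0,0,-0.1,57],[0,0,0,0,0,-0.1,57],[0,0,0,0,0,-0.1,57],[0,0,0,0,0,-0.1,57],[0,0,0,0,0,-0.1,57],[0,0,0,0,0,-0.1,57]]'
python3 -m creep '[[0,0,0,0,0,-0.1,57],[0,0,0,0,0,-0.1,57]]'
```

```text
time_s: 17.15
tcp_pos: [0.5655, -0.0632, 0.0149]
eef_rot: [-52.5, 89.9, 47.6]
contact_force: [-2.6, 11.3, 4.5]
gripper_width: 0.0502
time_s: 17.75
tcp_pos: [0.5665, -0.0692, 0.0149]
eef_rot: [-52.4, 89.9, 47.7]
contact_force: [-2.1, 12.0, 3.9]
gripper_width: 0.0501
time_s: 17.95
tcp_pos: [0.5668, -0.0712, 0.0149]
eef_rot: [-50.5, 89.9, 49.6]
contact_force: [-1.2, 10.2, 4.6]
gripper_width: 0.0497
```

```bash
python3 -m creep '[[0,0,0,0,0,-0.05,57],[0,0,0,0,0,-0.05,57],[0,0,0,0,0,-0.05,57],[0,0,0,0,0,-0.05,57]]'
python3 -m creep '[[0,0,0,0,0,-0.05,57],[0,0,0,0,0,-0.05,57]]'
python3 -m creep '[[0,0,0,0,0,-0.05,57],[0,0,0,0,0,-0.05,57]]'
```

```text
time_s: 18.35
tcp_pos: [0.5672, -0.0733, 0.0149]
eef_rot: [-53.1, 89.9, 47.0]
contact_force: [-0.9, 10.2, 4.1]
gripper_width: 0.0498
time_s: 18.55
tcp_pos: [0.5673, -0.0747, 0.0148]
eef_rot: [-66.8, 90.0, 33.3]
contact_force: [-0.4, 7.1, 3.6]
gripper_width: 0.0496
time_s: 18.75
tcp_pos: [0.5675, -0.0757, 0.0148]
eef_rot: [-60.5, 89.9, 39.6]
contact_force: [-2.0, 10.2, 4.8]
gripper_width: 0.0496
```

Run:
```python
from h import *
c,yaw=side_edges(); ax=np.array([.174,-.985])
e=c-np.array([582.1,-170.4]); print("lateral",e@np.array([.985,.174]),"mouth past tip",e@ax+60+37.2)
```

```text
wall row 242
edge yaws -79.97 -79.65 width 95.6 centre [ 578.4 -147.6]
lateral 0.33624346646494857 mouth past tip 74.07390258873204
```

```bash
python3 -m creep '[[0,0,0,0,0,-0.05,57],[0,0,0,0,0,0,57]]'
python3 -m creep '[[0,0,0,0,0,-0.05,57],[0,0,0,0,0,0,57]]'
```

```text
time_s: 19.0
tcp_pos: [0.5675, -0.0757, 0.0148]
eef_rot: [-41.0, 89.9, 59.1]
contact_force: [-2.4, 10.7, 4.1]
gripper_width: 0.0502
time_s: 19.2
tcp_pos: [0.5675, -0.0758, 0.0149]
eef_rot: [-35.9, 89.9, 64.2]
contact_force: [-2.4, 13.6, 5.3]
gripper_width: 0.0499
```

The tool no longer advances and the force is rising, so it has reached the hard stop. I'll back off, rise and look.

```bash
python3 -m creep '[[0,0,0,0,0,-0.05,57],[0,0,0,0,0,0,57],[0,0,0,0,0,0.5,57],[0,0,0,0,0,1.5,57],[0,0,0,0,0,2,57],[0,0,0,-4,0,0,57],[0,0,0,-4,0,0,57],[0,0,0,-4,0,0,57]]'
python3 -m creep '[[0,0,0,-4,0,0,57],[0,0,0,0,0,-2,57],[0,0,0,0,0,-3,57],[0,0,0,0,0,0,57],[0,0,0,0,0,0,57]]'
python3 - <<'E'
from h import *
im,W,hsv=wr(); x,y,z=W[...,0],W[...,1],W[...,2]
cv2.imwrite("pics/w4.png",np.vstack([cv2.resize(im[0:240,200:440],(480,480),interpolation=3)]))
f,n=foot(W,(578,-148)); print("foot",f,n)
o=(hsv[...,1]>150)&(hsv[...,0]<20)&(hsv[...,2]>90)&(abs(x-.585)<.03)&(abs(y+.18)<.03); print("button n",o.sum(),np.nanmedian(W[o],0),"z max",np.nanpercentile(z[o],95))
top=(abs(x-.578)<.04)&(abs(y+.11)<.02); print("top z",np.nanmedian(z[top]))
for q in ["tape_roll","screwdriver","screw_tray","mouse","mug"]:
    r.capture("side") if q=="tape_roll" else None
    for m in r.masks_of(q,"side")[:1]: print(q,m["score"],m["rect"])
E
```

```text
time_s: 20.0
tcp_pos: [0.5596, -0.0381, 0.1355]
eef_rot: [111.4, 89.9, -148.5]
contact_force: [1.1, 0.1, -0.4]
gripper_width: 0.0498
time_s: 20.5
tcp_pos: [0.5686, -0.0879, 0.1741]
eef_rot: [98.7, 89.9, -161.3]
contact_force: [0.1, 0.5, 0.5]
gripper_width: 0.0502
foot (array([ 578. , -147.9]), array([102.5, 120.5]), 9.86) 12370
button n 367 [ 0.58344334 -0.17824734  0.02963431] z max 0.03241223671939387
top z 0.26763016038540005
tape_roll 0.83 [234.9, 144.2, 266.1, 167.4]
screwdriver 0.77 [217.9, 221.7, 241.8, 293.5]
mug 0.75 [335.2, 298.3, 373.7, 370.5]
```

View pics/w4.png

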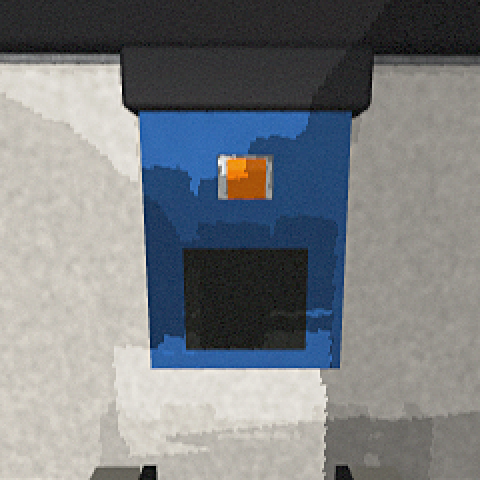

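The picture shows the mouth against the collar (row 110 of the crop) and the orange button standing in the hole (245,178). Its top is at 32.4 mm, against 32.5 mm for fully up. Handing in.

```bash
python3 -c "
from h import *
r.close_job(); print(r.get_state()['time_s'])"
```

```text
the job is handed in; nothing more can be done
the job is handed in; nothing more can be done
```

The foot is fully home on the stub with the orange button up through its hole, and the job is handed in. I pushed the near foot with two half-open fingers on its end wall, first in an arc onto the stub's line, then straight on until the hard stop.

**Push:** The highest force I read was about 22 N on the button ramp, falling to about 11 N once the button was down. At the collar I read about 14 N. The last 0.5 mm nudge there was not read separately. Forces were read only at the end of each move.

**Fit:** The last wrist picture shows the mouth against the collar. The foot's axis is within 0.2° of the stub's and its centre within about 0.3 mm of the stub's line. The button's top is at 32.4 mm, against 32.5 mm for fully up.

**Time and clearance:** The last reading before hand-in was at 20.5 s, with the gripper clear at about 0.17 m height.

**Bystanders:** A final side look found the tape roll, screwdriver and mug where they had been. It did not detect the screw tray or mouse, but the arm came down nowhere near them.

**Checks that failed or disagreed:**
- **Foot width:** the last measurement gave 102.5 mm where 96 is true, probably because nearby collar points were included.
- **Level check:** the depth reading meant for the foot's top gave 0.27 m, because it picked up the gripper. I have no separate measurement that the foot lies level.

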